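# Wheel on the teaching stand, locked with its spring clip

## Task

Refit the classroom wheel-and-axle model. First turn the large bossed wheel so that its four holes match the four studs of the stand and lower it over the axle until it is fully home. Then draw the spring clip by its jaws out of its wooden holder, lay it flat on the desk clear of the holder and let go so that you can take it again by its upright lug, and push it level and sideways into the axle's groove, just above the wheel, until it snaps fully home; leave the cup and the small jar alone.

Things in the scene. Friction and masses are not known exactly. Their poses are not given: they have to be found in the camera images.
- hub_face (a point): Fixed stand: grey base 130 x 130 x 30 mm, on it a round hub 112 mm across, its flat top 40 mm above the desk, and an upright steel axle. This point: on the axle's centre line at the hub's top; z up, x and y parallel to the base's sides. Four tapered studs, 9 mm across, 14 mm tall, stand on the hub at x = +-29, y = +-29 mm. The yaw varies.
- groove (a point): Centre of the axle's groove, 45 mm above hub_face. The axle is 28 mm across up to 9 mm below this point; the groove is 20 mm across, from 9 below to 7 above; the cap above it is 28 mm across, ends 20 mm above this point and its top is tapered. With the wheel home, the boss's top is 7 mm below this point, which leaves 14 mm under the cap for the 10 mm clip.
- wheel_boss (a point): Loose large white wheel, about 0.2 kg, lying boss up on the desk. Its round boss, 52 mm across, stands on the web from 12 to 38 mm above the wheel's underside and has a 32 mm bore right through. This point: on the wheel's axis in the middle of the boss, 25 mm above the underside; z up.
- wheel_foot (a point): Centre of the same wheel's underside: rim 154 mm across and 12 mm thick round a square web 102 mm wide with four through holes 15 mm across at x = +-29, y = +-29 mm (any quarter turn fits). x and y parallel to the web's sides. Home, this point is at hub_face; if the studs miss the holes the wheel stays 14 mm high and its boss blocks the groove.
- clip_eye (a point): Loose black spring clip, 98 mm long, 40 wide, 10 thick, about 0.1 kg, lying flat. This point: centre of its eye, 5 mm above its underside; seated, it is on the axle's centre line with the clip resting on the boss. x points out of the open mouth (the way to push), z up. Jaw tips at x = +36 mm, mouth 27 mm wide there; solid back at x = -10 to -28 mm, lug behind.
- clip_jaws (a point): Midway between the clip's two jaws, 18 mm ahead of the eye, 5 mm above the underside: here it can be pinched across its 40 mm width; the jaws do not bend inwards. They are sprung outwards: hinged 18 mm behind the eye, their catches (8 mm ahead of it, 15 mm apart) spread over the groove at about 8 N of push and snap. Squeezed jaws cannot spread.
- clip_lug (a point): Centre of the clip's upright lug, 50 mm behind the eye, 25 mm above the clip's underside. The lug is 24 mm long (along the clip), 14 mm wide, and its top is 40 mm above the clip's underside, 30 mm above the clip's flat top. Same axes as clip_eye. Hidden in the holder at the start.
- rack_mouth (a point): Fixed wooden holder, 68 mm deep, 92 wide (110 at the back), 52 high, with an open-fronted bay 52 mm wide and 46 high, closed behind, without a floor. This point: middle of the bay's mouth, 5 mm above the desk; x points into the bay. At the start the clip lies on the desk, its lug in the bay, its jaws sticking out about 38 mm. The yaw varies.
- cup: Lilac cup, 72 mm across, 75 mm high, a bystander; origin at its underside.
- glue: Small white jar, 52 mm across, 95 mm high, a bystander; origin at its underside.

How it is judged:
By the outcome, as a careful person would: the job done as asked, in the order asked, and still so for the second after the job is handed in, with the robot touching nothing.
It also fails if it takes over 72 s, if anything falls off the work surface, if the arm or the gripper's body presses on something with over 40 N, if the wrist force passes 120 N, or if a joint passes its speed limit or range.

## Robot

A 7-joint arm with a two-finger parallel gripper is mounted at the origin on the work surface. World frame = base frame: x ahead of the robot, y to its left, z up, the work surface at z = 0. Lengths are in m, angles in rad, forces in N, time in s.
With the tool pointing down it reaches from about 0.4 to 0.85 m from the base axis. Payload 10.4 kg.
Tool frame: the origin (TCP) lies between the finger pads; the fingertips stand 14 mm ahead of it and the grasp point (between the pads) lies 5 mm behind it; z points along the fingers, y is the direction in which the jaws open and shut (so a half turn about z gives the same grasp; the last joint's range is limited). The gripper opens to 87 mm and grips with 3 to 60 N. Pads are 19 mm wide; open, the fingers measure 117 mm over their backs; the gripper's body (75 mm by 190 mm) begins 51 mm behind the grasp point.
Start: joints at [1.191, 0.332, -0.065, 1.46, 0.022, 1.35, -0.088], TCP at [0.218, -0.586, 0.237] pointing down, gripper open.
Joint ranges: [-2.6, 2.6], [-0.5, 2.12], [-1.47, 1.34], [0.16, 2.42], [-1.27, 4.41], [0.06, 2.06], [-2.6, 2.6]. Speed limits (rad/s): [2.22, 2.22, 2.79, 2.79, 3.14, 3.14, 3.14].

## Interface

Orientations are given as a unit quaternion [x, y, z, w].
In Python, from bench import readout, camera, calibration, order gives the robot as it stands.
- The arm moves only by the tool apply_moves, never from a script. Its argument "deltas" is a list of rows, each an object with "translation": the shift along the world's x, y, z in m, a list of three; "turn": the turn, a rotation vector about the world's x, y, z in rad, a list of three; "hand": the finger opening in m, from 0 to 0.087. A call has 1 to 5 rows; each row shifts and turns the pose as measured when the row begins; what a row does not reach is not made up. A row lasts 1/10 s, in which the tool goes at most 50 mm and 8.59 degrees, less where a joint would pass 70% of its speed; a pose out of reach is approached as far as the arm can. A call with a gripper value outside its range is refused whole. The fingers move at their own pace and stop on an object; "newtons" is the grip in N (left out, the last holds). Time passes only in rows, so rows that do not move let the fingers close. It gives the time, the measured TCP pose, the force and the opening at its end, in the units of the state.
- readout.read_state(): the state, without advancing time (a new reading comes with each control period).
- camera(name): name is "side" or "top" or "wrist"; returns the picture (420x560x3 uint8, red, green, blue); there is no depth.
- calibration(name): a dict with "fx", "fy", "cx", "cy" (pixels), "extrinsics" (4x4, takes a point from world to camera coordinates). Camera axes: x right, y down, z forward; pixel columns grow to the right and rows downward; lengths in m; the calibration is good to about 2 mm. The wrist camera is an equidistant fisheye: a pixel r from the principal point sees the ray r / f radians off the axis. A picture is of the moment at which its call begins: read the wrist's pose just before it. calibration takes no time and is no camera call; for the wrist camera it gives the pose at the moment of the call.
- order.close_job(): hands the job in, once; it reports no verdict.
The state is a dict: "time": time; "joint_positions": joint angles; "joint_vel": joint speeds; "joint_torque": joint torques, N m; "ee_pos": TCP position; "eef_rot": TCP orientation; "ft_force": force on the tool from outside, world axes, zero at the start; "torque": the same for the moment, N m; "width": finger opening in m.
Only numpy, scipy, OpenCV 4.12 (cv2) and the standard library are available. Lean on these libraries where they do the work, as an engineer would, in place of code of your own. Each camera call takes 0.05 s, during which the arm holds its last target. There are 200 camera calls.

## Working session

There is one attempt and no reset: what is moved stays moved. The work goes in short steps, Python scripts to look and compute and a tool call to move; the robot and the scene stay as the last step left them, time stands still between calls to the robot, and variables do not carry over. Pictures are saved under pics/ and viewed, about 8 in all and at most 12, crops included, and the job is handed in when it is done.

Besides the shell and the picture viewer there is one more tool, called after ">>>" by a JSON object that holds its "method" and its "body". apply_moves: Moves the arm, as the interface text tells. Its arguments: {"type":"object","properties":{"deltas":{"type":"array","items":{"type":"object","properties":{"translation":{"type":"array","items":{"type":"number"}},"turn":{"type":"array","items":{"type":"number"}},"hand":{"type":"number"}}}},"newtons":{"type":"number"}},"required":["deltas"]}

```bash
mkdir -p pics; ls; cat > h.py <<'E'
import numpy as np, cv2
from bench import readout, camera, calibration, order
def save(n,f,im=None):
    im=camera(n) if im is None else im
    cv2.imwrite('pics/'+f,im[:,:,::-1]); return im
def ray(n,uv,c=None):
    c=c or calibration(n); E=np.array(c['extrinsics']); R,t=E[:3,:3],E[:3,3]
    x=(uv[0]-c['cx'])/c['fx']; y=(uv[1]-c['cy'])/c['fy']
    if n=='wrist':
        r=np.hypot(x,y); s=np.sin(r)/r if r>1e-9 else 1; d=np.array([x*s,y*s,np.cos(r)])
    else: d=np.array([x,y,1.])
    return -R.T@t, R.T@(d/np.linalg.norm(d))
def onplane(n,uv,z,c=None):
    o,d=ray(n,uv,c); return o+d*(z-o[2])/d[2]
def tri(rs):
    A=0;b=0
    for o,d in rs:
        P=np.eye(3)-np.outer(d,d); A=A+P; b=b+P@o
    p=np.linalg.solve(A,b); return p,[np.linalg.norm((np.eye(3)-np.outer(d,d))@(p-o)) for o,d in rs]
def proj(n,p,c=None):
    c=c or calibration(n); E=np.array(c['extrinsics']); q=E[:3,:3]@p+E[:3,3]
    if n=='wrist':
        h=np.hypot(q[0],q[1]); th=np.arctan2(h,q[2]); q=np.array([q[0]/h*th,q[1]/h*th,1])
    return q[0]/q[2]*c['fx']+c['cx'], q[1]/q[2]*c['fy']+c['cy']
E
python3 - <<'E'
from h import *
np.set_printoptions(precision=4,suppress=True)
a=save('top','top.png');b=save('side','side.png');w=save('wrist','wrist.png')
for n in('top','side','wrist'):
    c=calibration(n);E=np.array(c['extrinsics']);print(n,c['fx'],c['fy'],c['cx'],c['cy'],-E[:3,:3].T@E[:3,3],E[:3,:3].tolist())
cv2.imwrite('pics/ts.png',cv2.resize(np.hstack([a,b])[:,:,::-1],(1120,420)))
s=readout.read_state();print(s['ee_pos'],s['eef_rot'],s['time'],s['width'])
E
```

```text
pics
top 472.1045760880491 472.1045760880491 276.0044107544239 206.95238631042346 [0.4364 0.0185 1.1127] [[0.0038793875033955316, -0.9999127604266669, 0.012626238098541036], [-0.9871307726097074, -0.005847748564034538, -0.159808139979458], [0.15986803345122103, -0.011843790468189733, -0.9870673414249834]]
side 497.93840262044984 497.93840262044984 271.05340529522834 207.07045117866784 [0.0425 0.7524 0.7003] [[-0.795392818552939, -0.60591560078537, 0.01471560122167201], [-0.34504342922641257, 0.43271474230084844, -0.8328883381001246], [0.4982923801766277, -0.6675509242899856, -0.5532453952248467]]
wrist 325.19226210127806 325.19226210127806 280.87232010709016 208.37790715268716 [ 0.2824 -0.5609  0.3846] [[0.35006195646115296, -0.9367257737609874, -0.0012047449820140404], [-0.9074387089606631, -0.33943567372670813, 0.24766592999745315], [-0.23240399333573736, -0.0856051877725737, -0.9688447428293282]]
[ 0.2182 -0.5854  0.2359] [ 0.9841  0.1775 -0.0001 -0.0005] 0.15 0.08645879444815016
```

View pics/top.png

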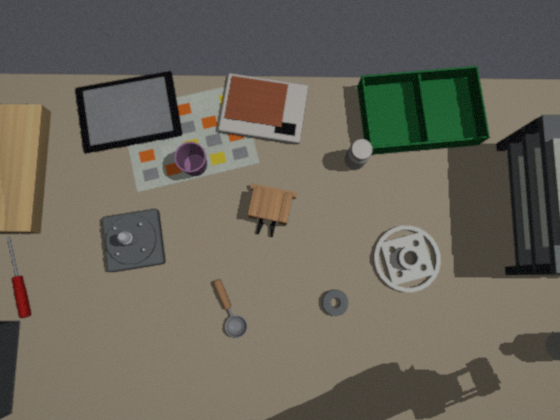

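View pics/side.png

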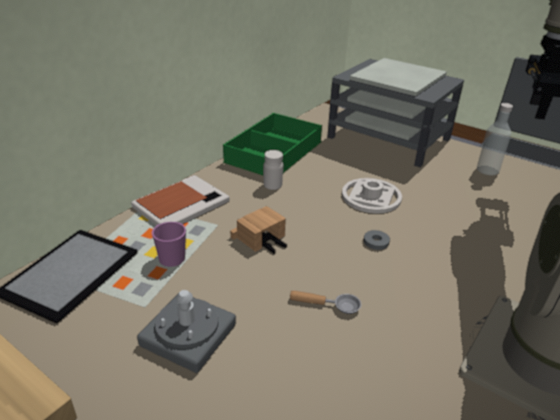

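Top: wheel at (408,258), stand (133,240) with axle cap at (125,237), holder (270,205) with jaws near (267,228). Side: wheel (372,194), axle cap (184,297), holder (261,227).

```bash
python3 - <<'E'
from h import *
np.set_printoptions(precision=4,suppress=True)
for n,(u,v),z in [('top',(408,258),.012),('side',(372,194),.012),('top',(133,240),.03),('top',(125,237),.105),('side',(185,294),.105),('top',(270,205),.052),('top',(260,233),.01),('top',(272,236),.01),('top',(190,157),.075),('top',(361,148),.095)]:
    print(n,u,v,onplane(n,(u,v),z))
print('axle tri',tri([ray('top',(124.5,237)),ray('side',(185,294))]))
a=cv2.imread('pics/top.png');b=cv2.imread('pics/side.png')
def cr(im,x,y,w=66,h=50,f=6): return cv2.resize(im[y-h//2:y+h//2,x-w//2:x+w//2],(400,300),interpolation=cv2.INTER_CUBIC)
cv2.imwrite('pics/comp.png',np.vstack([np.hstack([cr(a,408,258,100,76),cr(a,133,240,80,60)]),np.hstack([cr(a,270,212,80,60),cr(b,372,194,80,60)])]))
E
```

```text
top 408 258 [ 0.4961 -0.3027  0.012 ]
side 372 194 [ 0.4933 -0.292   0.012 ]
top 133 240 [0.5333 0.3325 0.03  ]
top 125 237 [0.5329 0.3281 0.105 ]
side 185 294 [0.5311 0.3386 0.105 ]
top 270 205 [0.6127 0.0195 0.052 ]
top 260 233 [0.553  0.0426 0.01  ]
top 272 236 [0.5461 0.0144 0.01  ]
top 190 157 [0.7177 0.2009 0.075 ]
top 361 148 [ 0.7358 -0.1831  0.095 ]
axle tri (array([0.5352, 0.3327, 0.0976]), [np.float64(0.0020056424092698283), np.float64(0.0020056424092698664)])
```

View pics/comp.png

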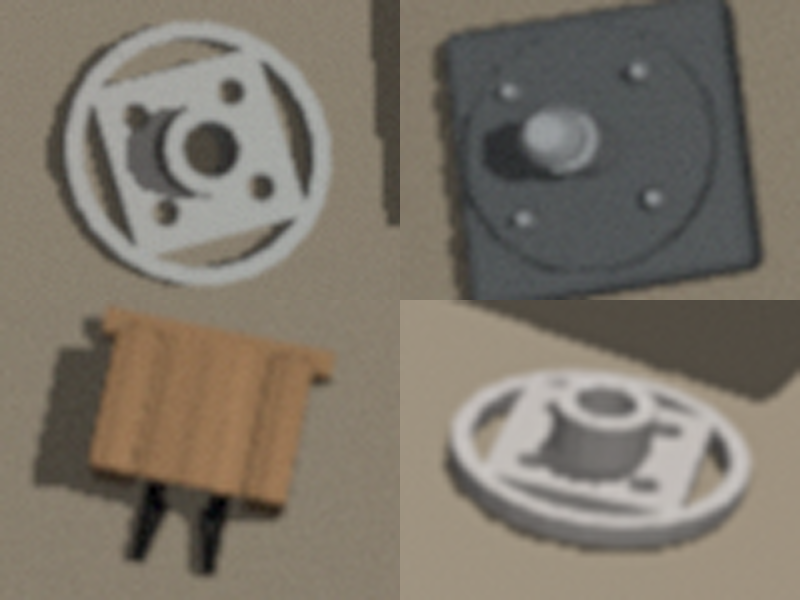

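```bash
python3 - <<'E'
from h import *
np.set_printoptions(precision=4,suppress=True)
f=lambda x,y,s,o:((x+.5)/s-.5+o[0],(y+.5)/s-.5+o[1])
def sq(P):
    P=np.array(P)[:,:2];c=P.mean(0);d=P-c;a=np.degrees(np.arctan2(d[:,1],d[:,0]));print(P,'c',c,'r',np.hypot(*d.T),'yaw',(a-45)%90)
print('wheel');sq([onplane('top',f(x,y,4,(358,220)),.012) for x,y in[(232,91),(261,186),(166,212),(135,117)]])
print('studs');sq([onplane('top',f(x,y,5,(93,210)),.054) for x,y in[(110,91),(238,71),(253,199),(124,218)]])
print('bosstop',onplane('top',f(212,150,4,(358,220)),.038))
g=lambda x,y,z:onplane('top',f(x,y,5,(230,182)),z)
a,b=g(136,258,.01),g(204,272,.01);print('tips',a,b,(a+b)/2,np.linalg.norm(a-b))
a,b=g(92,168,.052),g(285,212,.052);print('front',a,b,(a+b)/2,np.linalg.norm(a-b),np.degrees(np.arctan2(*(a-b)[1::-1])))
# wheel height by 2 views: boss top
print('bosstop tri',tri([ray('top',f(212,150,4,(358,220))),ray('side',f(206,102,5,(332,164)))]))
print('jaw', [proj('wrist',np.array([.495,-.3,.0]))])
E
```

```text
wheel
[[ 0.5326 -0.3221]
 [ 0.4774 -0.3366]
 [ 0.4622 -0.2807]
 [ 0.5171 -0.2646]] c [ 0.4973 -0.301 ] r [0.0411 0.0408 0.0406 0.0414] yaw [14.0845 15.7892 14.9333 16.4891]
studs
[[0.5583 0.3682]
 [0.5677 0.3113]
 [0.5102 0.3018]
 [0.5015 0.3587]] c [0.5344 0.335 ] r [0.0409 0.0408 0.0411 0.0406] yaw [9.2354 9.5776 8.8759 9.3142]
bosstop [ 0.4967 -0.3012  0.038 ]
tips [0.5525 0.0501 0.01  ] [0.546  0.0181 0.01  ] [0.5492 0.0341 0.01  ] 0.03255406310135458
front [0.5889 0.0692 0.052 ] [ 0.5693 -0.0184  0.052 ] [0.5791 0.0254 0.052 ] 0.08975803396513397 77.37122743717306
bosstop tri (array([ 0.4978, -0.3011,  0.0365]), [np.float64(0.0012145812286989224), np.float64(0.0012145812286988025)])
jaw [(np.float64(155.31640948492304), np.float64(-70.79353744847788))]
```

>>> {"method": "apply_moves", "body": {"deltas": [{"translation": [0.04,0.04,0.0],"turn": [0,0,0],"hand": 0.087},{"translation": [0.04,0.04,0.0],"turn": [0,0,0],"hand": 0.087},{"translation": [0.04,0.04,0.0],"turn": [0,0,0],"hand": 0.087},{"translation": [0.04,0.04,0.0],"turn": [0,0,0],"hand": 0.087}]}}

```text
time: 0.55
ee_pos: [0.3586, -0.4407, 0.2342]
eef_rot: [0.985, 0.17, -0.002, -0.001]
ft_force: [0.4, -0.3, -0.4]
width: 0.0867
```

>>> {"method": "apply_moves", "body": {"deltas": [{"translation": [0.036,0.036,0.0],"turn": [0,0,-0.075],"hand": 0.087},{"translation": [0.036,0.036,0.0],"turn": [0,0,0],"hand": 0.087},{"translation": [0.036,0.036,-0.03],"turn": [0,0,0],"hand": 0.087},{"translation": [0.036,0.036,-0.03],"turn": [0,0,0],"hand": 0.087}]}}

```text
time: 0.95
ee_pos: [0.4916, -0.3076, 0.1865]
eef_rot: [0.991, 0.132, 0.0, 0.001]
ft_force: [-0.1, -0.8, -0.3]
width: 0.087
```

>>> {"method": "apply_moves", "body": {"deltas": [{"translation": [0.0055,0.0065,-0.04],"turn": [0,0,0],"hand": 0.087},{"translation": [0.0,0.0,-0.03],"turn": [0,0,0],"hand": 0.087},{"translation": [0.0,0.0,0.0],"turn": [0,0,0],"hand": 0.087}]}}

```text
time: 1.25
ee_pos: [0.501, -0.2917, 0.1113]
eef_rot: [0.99, 0.138, -0.0, -0.001]
ft_force: [0.5, 0.6, -0.1]
width: 0.087
```

```bash
python3 - <<'E'
from h import *
c=calibration('wrist');print(readout.read_state()['ee_pos']);w=save('wrist','w1.png')
for p in [(.497,-.301,.038),(.497,-.301,.012),(.5326,-.3221,.012),(.4774,-.3366,.012),(.4622,-.2807,.012),(.5171,-.2646,.012)]: print(np.round(proj('wrist',np.array(p),c)))
E
```

```text
[ 0.50104389 -0.29165355  0.11131584]
[293. 233.]
[292. 223.]
[331. 188.]
[327. 256.]
[257. 255.]
[254. 186.]
```

View pics/w1.png

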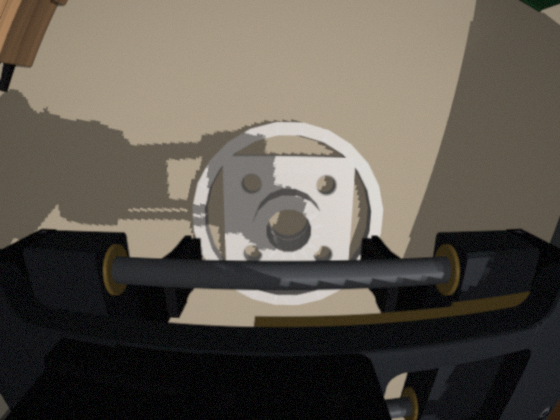

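Wrist: holes at (252,184), (326,184), (322,253), (253,253), all within 4 px of prediction.

```bash
python3 - <<'E'
from h import *
np.set_printoptions(precision=4,suppress=True)
c=calibration('wrist')
P=np.array([onplane('wrist',uv,.012,c) for uv in[(326,184),(322,253),(253,253),(252,184)]])[:,:2];m=P.mean(0);d=P-m
print(P,m,np.hypot(*d.T),(np.degrees(np.arctan2(d[:,1],d[:,0]))-45)%90)
s=readout.read_state();print(s['ee_pos'],s['eef_rot'])
E
```

```text
[[ 0.535  -0.3189]
 [ 0.4788 -0.3336]
 [ 0.4632 -0.2783]
 [ 0.519  -0.263 ]] [ 0.499  -0.2985] [0.0414 0.0405 0.0411 0.0407] [15.4452 15.0682 15.6825 15.4902]
[ 0.5019 -0.2923  0.1135] [ 0.9905  0.1376  0.0009 -0.0005]
```

>>> {"method": "apply_moves", "body": {"deltas": [{"translation": [-0.004,-0.0075,-0.02],"turn": [0,0,-0.007],"hand": 0.087},{"translation": [0.0,0.0,-0.03],"turn": [0,0,0],"hand": 0.087},{"translation": [0.0,0.0,-0.01],"turn": [0,0,0],"hand": 0.087},{"translation": [0.0,0.0,0.0],"turn": [0,0,0],"hand": 0.087}]}}

```text
time: 1.7
ee_pos: [0.5003, -0.3046, 0.0601]
eef_rot: [0.991, 0.132, 0.004, 0.003]
ft_force: [0.4, 0.9, 0.2]
width: 0.0869
```

>>> {"method": "apply_moves", "body": {"deltas": [{"translation": [-0.002,0.004,-0.016],"turn": [0,0,0],"hand": 0.087},{"translation": [0.0,0.0,-0.01],"turn": [0,0,0],"hand": 0.087},{"translation": [0.0,0.0,0.0],"turn": [0,0,0],"hand": 0.087}]}}

```text
time: 2.0
ee_pos: [0.5008, -0.3032, 0.0392]
eef_rot: [0.991, 0.131, 0.007, 0.005]
ft_force: [-0.6, 0.2, 0.3]
width: 0.0869
```

```bash
cat >> h.py <<'E'
from scipy.spatial.transform import Rotation as Ro
def go(p,yaw):  # yaw deg of tool x
    s=readout.read_state(); a=np.radians(yaw)/2
    qd=Ro.from_quat([np.cos(a),np.sin(a),0,0]); r=(qd*Ro.from_quat(s['eef_rot']).inv()).as_rotvec()
    print('t %.2f'%s['time'],'dp',np.round(np.array(p)-s['ee_pos'],4),'turn',np.round(r,4),'F',np.round(s['ft_force'],1),'M',np.round(s['torque'],2),'w %.4f'%s['width'],'pos',np.round(s['ee_pos'],4))
E
python3 -c "
from h import *
go([.498,-.2997,.029],15.4)"
```

```text
t 2.00 dp [-0.0028  0.0035 -0.0102] turn [0.0087 0.0152 0.0056] F [-0.6  0.2  0.3] M [ 0.03  0.03 -0.01] w 0.0869 pos [ 0.5008 -0.3032  0.0392]
```

>>> {"method": "apply_moves", "body": {"deltas": [{"translation": [-0.003,0.003,-0.008],"turn": [0.009,0.015,0.005],"hand": 0.087},{"translation": [-0.001,0.001,-0.003],"turn": [0,0,0],"hand": 0.087},{"translation": [0.0,0.0,0.0],"turn": [0,0,0],"hand": 0.087}]}}

```text
time: 2.3
ee_pos: [0.4979, -0.2999, 0.0301]
eef_rot: [0.991, 0.134, 0.001, 0.0]
ft_force: [0.1, -0.0, -0.0]
width: 0.0873
```

```bash
python3 -c "
from h import *
go([.498,-.2997,.029],15.4)"
```

```text
t 2.30 dp [ 0.0001  0.0002 -0.0011] turn [0.0007 0.0016 0.0005] F [ 0.1 -0.  -0. ] M [ 0.02 -0.01  0.04] w 0.0873 pos [ 0.4979 -0.2999  0.0301]
```

Well aligned; grip.

>>> {"method": "apply_moves", "body": {"newtons": 40, "deltas": [{"translation": [0,0,-0.001],"turn": [0,0,0],"hand": 0.03},{"translation": [0,0,0],"turn": [0,0,0],"hand": 0.03},{"translation": [0,0,0],"turn": [0,0,0],"hand": 0.03},{"translation": [0,0,0],"turn": [0,0,0],"hand": 0.03},{"translation": [0,0,0],"turn": [0,0,0],"hand": 0.03}]}}

```text
time: 2.8
ee_pos: [0.4984, -0.3001, 0.0298]
eef_rot: [0.991, 0.134, 0.001, 0.001]
ft_force: [0.1, 1.3, 0.5]
width: 0.0549
```

>>> {"method": "apply_moves", "body": {"deltas": [{"translation": [0,0,0.01],"turn": [0,0,0],"hand": 0.03},{"translation": [0,0,0.04],"turn": [0,0,0],"hand": 0.03},{"translation": [0,0,0.05],"turn": [0,0,0],"hand": 0.03},{"translation": [0,0,0.05],"turn": [0,0,0],"hand": 0.03}]}}

```text
time: 3.2
ee_pos: [0.4924, -0.2969, 0.1773]
eef_rot: [0.991, 0.134, -0.005, -0.005]
ft_force: [1.0, -1.3, -2.4]
width: 0.0513
```

```bash
python3 -c "
from h import *
go([.5345,.335,.2],9.25)"
```

```text
t 3.20 dp [0.0421 0.6319 0.0227] turn [-0.0083 -0.0112 -0.1076] F [ 1.  -1.3 -2.4] M [-0.1  -0.14  0.01] w 0.0513 pos [ 0.4924 -0.2969  0.1773]
```

>>> {"method": "apply_moves", "body": {"deltas": [{"translation": [0.003,0.04,0.01],"turn": [-0.008,-0.011,-0.02],"hand": 0.03},{"translation": [0.003,0.048,0.005],"turn": [0,0,-0.02],"hand": 0.03},{"translation": [0.003,0.048,0.005],"turn": [0,0,-0.02],"hand": 0.03},{"translation": [0.003,0.048,0],"turn": [0,0,-0.02],"hand": 0.03},{"translation": [0.003,0.048,0],"turn": [0,0,-0.02],"hand": 0.03}]}}

```text
time: 3.7
ee_pos: [0.5079, -0.0672, 0.2103]
eef_rot: [0.997, 0.075, 0.006, 0.006]
ft_force: [0.9, 0.3, -2.0]
width: 0.0517
```

>>> {"method": "apply_moves", "body": {"deltas": [{"translation": [0.003,0.048,0],"turn": [0,0,0],"hand": 0.03},{"translation": [0.003,0.048,0],"turn": [0,0,0],"hand": 0.03},{"translation": [0.003,0.048,0],"turn": [0,0,0],"hand": 0.03},{"translation": [0.003,0.048,0],"turn": [0,0,0],"hand": 0.03},{"translation": [0.003,0.048,0],"turn": [0,0,0],"hand": 0.03}]}}

```text
time: 4.2
ee_pos: [0.5208, 0.1819, 0.2143]
eef_rot: [0.997, 0.074, 0.008, 0.008]
ft_force: [0.7, 0.2, -2.5]
width: 0.0514
```

```bash
python3 -c "
from h import *
go([.5345,.335,.2],9.25)"
```

```text
t 4.20 dp [ 0.0137  0.1531 -0.0143] turn [0.0147 0.0173 0.0127] F [ 0.7  0.2 -2.5] M [-0.02 -0.05  0.01] w 0.0514 pos [0.5208 0.1819 0.2143]
```

>>> {"method": "apply_moves", "body": {"deltas": [{"translation": [0,0.03,0],"turn": [0.015,0.017,0.012],"hand": 0.03},{"translation": [0,0,0],"turn": [0,0,0],"hand": 0.03}]}}

```text
time: 4.4
ee_pos: [0.5181, 0.2214, 0.2155]
eef_rot: [0.996, 0.086, -0.0, -0.002]
ft_force: [-0.0, -0.1, -2.8]
width: 0.0513
```

```bash
python3 - <<'E'
from h import *
go([.5345,.335,.2],9.25)
c=calibration('wrist');w=save('wrist','w2.png');go([.5345,.335,.2],9.25);np.save('c2.npy',c)
for p in [(.5345,.335,.105),(.5583,.3682,.054),(.5677,.3113,.054),(.5102,.3018,.054),(.5015,.3587,.054)]: print(np.round(proj('wrist',np.array(p),c)))
E
```

```text
t 4.40 dp [ 0.0164  0.1136 -0.0155] turn [-0.0042 -0.0005 -0.0101] F [-0.  -0.1 -2.8] M [-0.04  0.04  0.05] w 0.0513 pos [0.5181 0.2214 0.2155]
t 4.45 dp [ 0.0162  0.1153 -0.0155] turn [-0.003   0.     -0.0087] F [-0.4  0.2 -1.5] M [ 0.07  0.04 -0.04] w 0.0516 pos [0.5183 0.2197 0.2155]
[154. 170.]
[145. 135.]
[200. 133.]
[201. 192.]
[149. 191.]
```

View pics/w2.png

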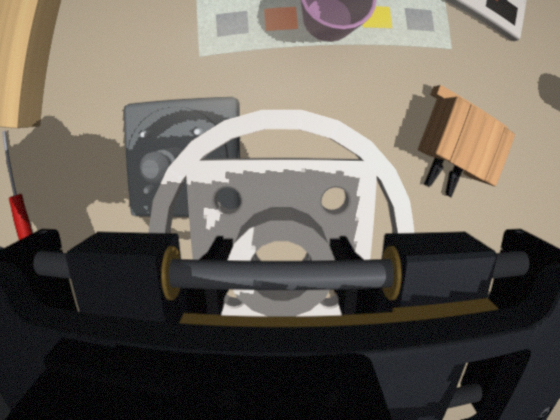

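Stud tops visible at (144,133) and (196,131); held wheel's front holes at about (228,200) and (335,199).

```bash
python3 - <<'E'
from h import *
np.set_printoptions(precision=4,suppress=True)
c=np.load('c2.npy',allow_pickle=True).item();w=cv2.imread('pics/w2.png');g=cv2.cvtColor(w,6).astype(float)
out=[]
for u,v in[(144,133),(196,131)]:
    p=g[v-6:v+7,u-6:u+7];m=np.clip(p-p.min()-.55*(p.max()-p.min()),0,None);Y,X=np.mgrid[-6:7,-6:7];uv=(u+(m*X).sum()/m.sum(),v+(m*Y).sum()/m.sum());print(uv)
    out.append(onplane('wrist',uv,.0535,c)[:2])
a,b=out;d=b-a;print(out,'len',np.linalg.norm(d));e=d/np.linalg.norm(d);n=np.array([e[1],-e[0]]);ctr=(a+b)/2+.029*n
print('stand ctr',ctr,'yaw',np.degrees(np.arctan2(*(-n)[::-1])))
# held wheel
z=.2155-.018
P=[onplane('wrist',uv,z,c)[:2] for uv in[(228,200),(335,199)]];d=P[1]-P[0];e=d/np.linalg.norm(d);n=np.array([e[1],-e[0]])
print(P,'len',np.linalg.norm(d),'wheel ctr',(P[0]+P[1])/2+.029*n,'yaw',np.degrees(np.arctan2(*(-n)[::-1])))
E1=[onplane('wrist',uv,z,c)[:2] for uv in[(187,161),(377,163)]];print('web edge',E1,np.linalg.norm(E1[1]-E1[0]),(E1[0]+E1[1])/2+.051*n)
cv2.imwrite('pics/w2c.png',cv2.resize(w[95:325,110:430],(800,575),interpolation=2))
E
```

```text
(np.float64(142.02270663033605), np.float64(134.00030275507115))
(np.float64(198.343555050323), np.float64(133.1199434386004))
[array([0.5592, 0.3725]), array([0.5674, 0.3128])] len 0.06027903171639909
stand ctr [0.5346 0.3387] yaw 7.791093283993741
[array([0.5431, 0.2553]), array([0.5534, 0.1994])] len 0.05676043603475286 wheel ctr [0.5198 0.2221] yaw 10.488227692955201
web edge [array([0.5603, 0.2802]), array([0.5766, 0.181 ])] 0.10046134962144107 [0.5183 0.2213]
```

View pics/w2c.png

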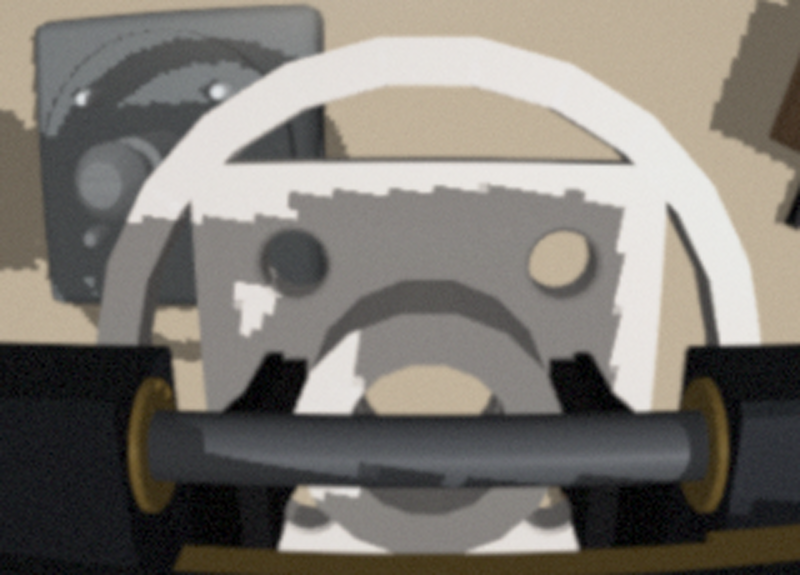

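```bash
python3 - <<'E'
from h import *
np.set_printoptions(precision=4,suppress=True)
c=np.load('c2.npy',allow_pickle=True).item()
a,b,d=[onplane('wrist',uv,.054,c)[:2] for uv in[(142.6,134),(197.3,131.4),(147.2,189.2)]]
print(np.linalg.norm(a-b),np.linalg.norm(a-d),np.linalg.norm(b-d),'ctr',(b+d)/2,'yaw',np.degrees(np.arctan2(*(b-a)[::-1]))+90,np.degrees(np.arctan2(*(a-d)[::-1])))
go([.535,.336,.19],9.25)
E
```

```text
0.058472672561510834 0.05693747780203778 0.08025510028484305 ctr [0.5362 0.3372] yaw 9.455680160053802 11.349502974797586
t 4.45 dp [ 0.0167  0.1163 -0.0255] turn [-0.003   0.     -0.0087] F [-0.4  0.2 -1.5] M [ 0.07  0.04 -0.04] w 0.0516 pos [0.5183 0.2197 0.2155]
```

>>> {"method": "apply_moves", "body": {"deltas": [{"translation": [0.006,0.04,-0.01],"turn": [-0.003,0,-0.009],"hand": 0.03},{"translation": [0.006,0.04,-0.01],"turn": [0,0,0],"hand": 0.03},{"translation": [0.005,0.025,-0.01],"turn": [0,0,0],"hand": 0.03},{"translation": [0,0,0],"turn": [0,0,0],"hand": 0.03}]}}

```text
time: 4.85
ee_pos: [0.5381, 0.3209, 0.1857]
eef_rot: [0.997, 0.075, 0.001, 0.003]
ft_force: [-0.9, -0.2, -2.3]
width: 0.0515
```

```bash
python3 -c "
from h import *
go([.5353,.336,.145],9.3)"
```

```text
t 4.85 dp [-0.0028  0.0151 -0.0407] turn [0.0057 0.0028 0.0115] F [-0.9 -0.2 -2.3] M [0.01 0.09 0.07] w 0.0515 pos [0.5381 0.3209 0.1857]
```

>>> {"method": "apply_moves", "body": {"deltas": [{"translation": [-0.003,0.014,-0.015],"turn": [0.006,0.003,0.011],"hand": 0.03},{"translation": [0,0,-0.01],"turn": [0,0,0],"hand": 0.03},{"translation": [0,0,0],"turn": [0,0,0],"hand": 0.03}]}}

```text
time: 5.15
ee_pos: [0.536, 0.3321, 0.1586]
eef_rot: [0.997, 0.079, -0.0, 0.001]
ft_force: [0.8, -0.6, -3.1]
width: 0.0515
```

```bash
python3 -c "
from h import *
go([.5353,.336,.145],9.3)"
```

```text
t 5.15 dp [-0.0007  0.0039 -0.0136] turn [0.0022 0.     0.0033] F [ 0.8 -0.6 -3.1] M [-0.03  0.02  0.01] w 0.0515 pos [0.536  0.3321 0.1586]
```

>>> {"method": "apply_moves", "body": {"deltas": [{"translation": [-0.001,0.004,-0.01],"turn": [0.002,0,0.003],"hand": 0.03},{"translation": [0,0,0],"turn": [0,0,0],"hand": 0.03}]}}

```text
time: 5.35
ee_pos: [0.5354, 0.3344, 0.1477]
eef_rot: [0.997, 0.08, 0.0, 0.001]
ft_force: [-0.5, -0.5, -2.1]
width: 0.0517
```

```bash
python3 - <<'E'
from h import *
go([.5353,.336,.145],9.3)
c=calibration('wrist');a=camera('wrist');b=camera('side');go([.5353,.336,.145],9.3)
im=np.hstack([cv2.resize(a[150:300,180:400],(440,300)),cv2.resize(b[225:375,95:275],(360,300))])
save(0,'h.png',im)
E
```

```text
t 5.35 dp [-0.0001  0.0016 -0.0027] turn [0.0012 0.0002 0.0023] F [-0.5 -0.5 -2.1] M [0.01 0.05 0.02] w 0.0517 pos [0.5354 0.3344 0.1477]
t 5.45 dp [-0.0009  0.0014 -0.0044] turn [0.0003 0.0022 0.0027] F [-0.6  0.1 -1.8] M [-0.01  0.03 -0.02] w 0.0519 pos [0.5362 0.3346 0.1494]
```

View pics/h.png

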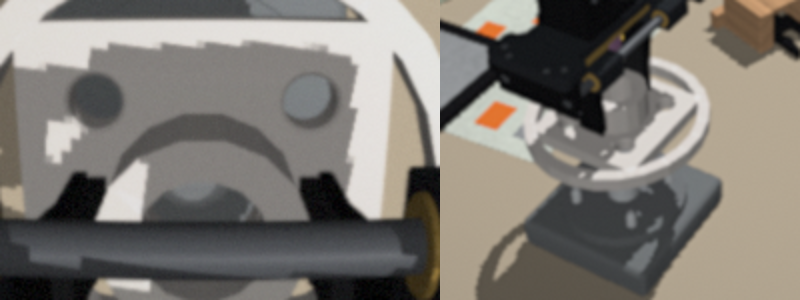

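The axle cap shows inside the bore. Lowering.

>>> {"method": "apply_moves", "body": {"deltas": [{"translation": [-0.0005,0.0015,-0.008],"turn": [0,0.002,0.003],"hand": 0.03},{"translation": [0,0,-0.01],"turn": [0,0,0],"hand": 0.03},{"translation": [0,0,-0.01],"turn": [0,0,0],"hand": 0.03}]}}

```text
time: 5.75
ee_pos: [0.5368, 0.3367, 0.122]
eef_rot: [0.997, 0.081, 0.002, -0.001]
ft_force: [-1.5, 0.5, -2.1]
width: 0.0513
```

```bash
python3 -c "
from h import *
go([.5353,.336,.07],9.3)"
```

```text
t 5.75 dp [-0.0015 -0.0007 -0.052 ] turn [-0.0018  0.0035  0.0002] F [-1.5  0.5 -2.1] M [0.09 0.22 0.05] w 0.0513 pos [0.5368 0.3367 0.122 ]
```

>>> {"method": "apply_moves", "body": {"deltas": [{"translation": [-0.0015,-0.0005,-0.01],"turn": [-0.002,0.003,0],"hand": 0.03},{"translation": [0,0,-0.01],"turn": [0,0,0],"hand": 0.03},{"translation": [0,0,-0.004],"turn": [0,0,0],"hand": 0.03}]}}

```text
time: 6.05
ee_pos: [0.5345, 0.3358, 0.094]
eef_rot: [0.997, 0.081, -0.001, 0.001]
ft_force: [0.0, -1.4, -2.8]
width: 0.0516
```

```bash
python3 -c "
from h import *
go([.5353,.336,.07],9.3)"
```

```text
t 6.05 dp [ 0.0008  0.0002 -0.024 ] turn [ 0.0014 -0.0016 -0.0001] F [ 0.  -1.4 -2.8] M [0.03 0.05 0.02] w 0.0516 pos [0.5345 0.3358 0.094 ]
```

>>> {"method": "apply_moves", "body": {"deltas": [{"translation": [0.0005,0,-0.008],"turn": [0.001,-0.001,0],"hand": 0.03},{"translation": [0,0,-0.007],"turn": [0,0,0],"hand": 0.03},{"translation": [0,0,-0.004],"turn": [0,0,0],"hand": 0.03},{"translation": [0,0,-0.004],"turn": [0,0,0],"hand": 0.03}]}}

```text
time: 6.45
ee_pos: [0.5351, 0.3357, 0.0714]
eef_rot: [0.997, 0.081, -0.0, 0.001]
ft_force: [-18.3, -15.5, 54.0]
width: 0.0518
```

```bash
python3 -c "
from h import *
go([.5353,.336,.07],9.3)"
```

```text
t 6.45 dp [ 0.0002  0.0003 -0.0014] turn [ 0.0015 -0.0003  0.0002] F [-18.3 -15.5  54. ] M [-3.73  4.01 -0.09] w 0.0518 pos [0.5351 0.3357 0.0714]
```

>>> {"method": "apply_moves", "body": {"deltas": [{"translation": [0,0,0.001],"turn": [0,0,0],"hand": 0.03},{"translation": [0,0,0],"turn": [0,0,0],"hand": 0.03}]}}

```text
time: 6.65
ee_pos: [0.5357, 0.336, 0.0739]
eef_rot: [0.997, 0.081, 0.001, 0.001]
ft_force: [-0.1, -0.7, -1.7]
width: 0.0515
```

```bash
python3 -c "
from h import *
go([.5353,.336,.07],9.3)"
```

```text
t 6.65 dp [-0.0004 -0.     -0.0039] turn [0.001  0.0016 0.0004] F [-0.1 -0.7 -1.7] M [ 0.03 -0.01  0.  ] w 0.0515 pos [0.5357 0.336  0.0739]
```

>>> {"method": "apply_moves", "body": {"deltas": [{"translation": [0,0,-0.001],"turn": [0,0,0],"hand": 0.075},{"translation": [0,0,0],"turn": [0,0,0],"hand": 0.075},{"translation": [0,0,0],"turn": [0,0,0],"hand": 0.08},{"translation": [0,0,0.01],"turn": [0,0,0],"hand": 0.08},{"translation": [0,0,0.04],"turn": [0,0,0],"hand": 0.08}]}}

```text
time: 7.15
ee_pos: [0.5339, 0.3343, 0.1193]
eef_rot: [0.997, 0.081, -0.003, 0.002]
ft_force: [-0.2, -0.5, -0.6]
width: 0.078
```

>>> {"method": "apply_moves", "body": {"deltas": [{"translation": [0,0,0.04],"turn": [0,0,0],"hand": 0.087},{"translation": [-0.03,-0.01,0.03],"turn": [0,0,0],"hand": 0.087},{"translation": [-0.03,-0.02,0.02],"turn": [0,0,0],"hand": 0.087},{"translation": [-0.03,-0.02,0.0],"turn": [0,0,0],"hand": 0.087},{"translation": [0,-0.02,0.0],"turn": [0,0,0],"hand": 0.087}]}}

```text
time: 7.65
ee_pos: [0.4415, 0.2679, 0.2209]
eef_rot: [0.997, 0.083, 0.002, -0.001]
ft_force: [0.7, 0.1, -0.4]
width: 0.0868
```

```bash
python3 - <<'E'
from h import *
go([.5353,.336,.07],9.3)
c=calibration('wrist');np.save('c3.npy',c);a=camera('wrist');b=camera('side');cv2.imwrite('pics/w3.png',a[:,:,::-1]);cv2.imwrite('pics/s3.png',b[:,:,::-1])
u,v=map(int,proj('wrist',np.array([.535,.335,.06]),c));print(u,v)
y0=max(0,v-75);x0=max(0,u-110);print(x0,y0)
im=np.vstack([cv2.resize(a[y0:y0+150,x0:x0+220],(660,300*3//2))[:300*3//2],cv2.resize(b[250:370,95:315],(660,360))])[:,:]
save(0,'h2.png',cv2.resize(im,(490,600)))
E
```

```text
t 7.65 dp [ 0.0938  0.0681 -0.1509] turn [-0.0024  0.0031 -0.0044] F [ 0.7  0.1 -0.4] M [ 0.03 -0.07  0.05] w 0.0868 pos [0.4415 0.2679 0.2209]
228 92
118 17
```

View pics/h2.png

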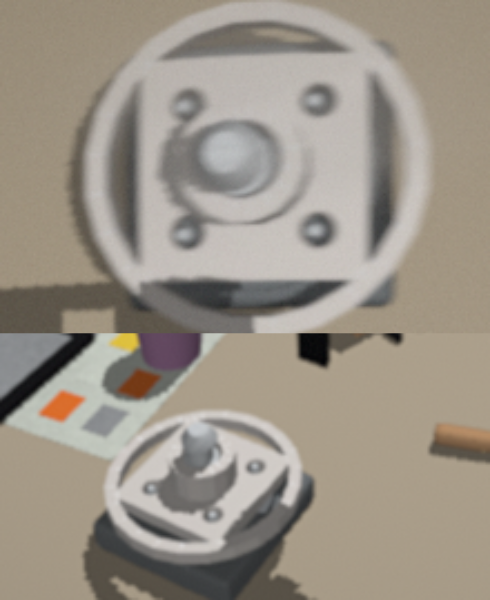

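All four studs show in the four holes, axle through the bore. Checking the height.

```bash
python3 - <<'E'
from h import *
np.set_printoptions(precision=4,suppress=True)
c=np.load('c3.npy',allow_pickle=True).item();w=cv2.imread('pics/w3.png');s=cv2.imread('pics/s3.png')
H=[(188,104),(318,100),(318,230),(188,233)]
UV=[(x/2.227+118,y/2.222+17) for x,y in H]
for z in(.052,.066):
    P=np.array([onplane('wrist',q,z,c)[:2] for q in UV]);print(z,P.mean(0),[round(np.linalg.norm(P[i]-P[i-1]),4) for i in range(4)])
# outer rim ellipse in both views
for n,im,(x0,y0,x1,y1) in [('wrist',w,(140,5,330,190)),('side',s,(130,270,245,345))]:
    g=cv2.cvtColor(im,cv2.COLOR_BGR2HSV);m=((g[...,1]<45)&(g[...,2]>130)).astype(np.uint8);k=np.zeros_like(m);k[y0:y1,x0:x1]=m[y0:y1,x0:x1]
    cs,_=cv2.findContours(k,0,2);q=max(cs,key=cv2.contourArea);hull=cv2.convexHull(q);e=cv2.fitEllipse(hull);print(n,e,cv2.boundingRect(q))
    for z in(.046,.052,.066):
        H=np.array([onplane(n,p[0],z,c if n=='wrist' else None)[:2] for p in hull]);ctr,r=cv2.minEnclosingCircle(H.astype(np.float32));print(z,ctr,2*r)
sh=[(232,470),(0,0)]
E
```

```text
0.052 [0.5367 0.3343] [np.float64(0.0588), np.float64(0.0578), np.float64(0.0582), np.float64(0.0579)]
0.066 [0.5355 0.332 ] [np.float64(0.0562), np.float64(0.0552), np.float64(0.0556), np.float64(0.0553)]
wrist ((235.22108459472656, 91.30194854736328), (154.37355041503906, 164.05052185058594), 59.711769104003906) (155, 14, 163, 157)
0.046 (0.5409621000289917, 0.3342238664627075) 0.16826964914798737
0.052 (0.5403603911399841, 0.3332167863845825) 0.16515550017356873
0.066 (0.5389564037322998, 0.33086705207824707) 0.1578890085220337
side ((176.62635803222656, 307.39886474609375), (78.73248291015625, 113.58116912841797), 111.93783569335938) (130, 270, 106, 75)
0.046 (0.5892618298530579, 0.31423819065093994) 0.24959053099155426
0.052 (0.5842481255531311, 0.3182557225227356) 0.24730373919010162
0.066 (0.5725495219230652, 0.32763001322746277) 0.2419678270816803
```

Hole spacing at z = 0.052 comes out 58.2 mm (58 expected), so the wheel is home. Now the clip.

>>> {"method": "apply_moves", "body": {"deltas": [{"translation": [0.01,-0.04,0],"turn": [0,0,-0.08],"hand": 0.087},{"translation": [0.015,-0.045,0],"turn": [0,0,-0.08],"hand": 0.087},{"translation": [0.015,-0.045,0],"turn": [0,0,-0.08],"hand": 0.087},{"translation": [0.015,-0.045,-0.02],"turn": [0,0,-0.08],"hand": 0.087},{"translation": [0.015,-0.035,-0.02],"turn": [0,0,-0.05],"hand": 0.087}]}}

```text
time: 8.25
ee_pos: [0.5168, 0.0578, 0.1868]
eef_rot: [0.994, -0.105, 0.008, -0.002]
ft_force: [1.6, -0.5, 0.1]
width: 0.0868
```

>>> {"method": "apply_moves", "body": {"deltas": [{"translation": [0.01,-0.01,-0.01],"turn": [0,0,0],"hand": 0.087},{"translation": [0,0,0],"turn": [0,0,0],"hand": 0.087}]}}

```text
time: 8.45
ee_pos: [0.5282, 0.0424, 0.1743]
eef_rot: [0.994, -0.109, 0.006, -0.001]
ft_force: [-0.2, 0.5, 0.0]
width: 0.0868
```

```bash
python3 - <<'E'
from h import *
go([.567,.031,.016],-12.6);print(readout.read_state()['joint_positions'])
c=calibration('wrist');np.save('c4.npy',c);a=camera('wrist');cv2.imwrite('pics/w4.png',a[:,:,::-1]);go([.567,.031,.016],-12.6)
for p in [(.5525,.0501,.01),(.546,.0181,.01),(.5889,.0692,.052),(.5693,-.0184,.052)]:print(np.round(proj('wrist',np.array(p),c)))
E
```

```text
t 8.45 dp [ 0.0388 -0.0114 -0.1583] turn [-0.0014  0.0126 -0.0005] F [-0.2  0.5  0. ] M [ 0.07  0.07 -0.03] w 0.0868 pos [0.5282 0.0424 0.1743]
[ 0.29237787  0.19879937 -0.50970453  1.78248619  0.10595861  1.17435558
 -2.03889027]
t 8.50 dp [ 0.0391 -0.0124 -0.159 ] turn [-0.0016  0.013  -0.0017] F [-0.6 -1.2  0.2] M [-0.01  0.06  0.01] w 0.0869 pos [0.5279 0.0434 0.175 ]
[270. 176.]
[303. 176.]
[236. 147.]
[343. 147.]
```

View pics/w4.png

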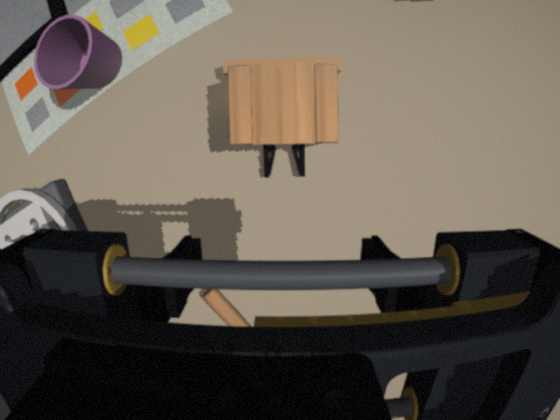

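Jaw tips at (266,176) and (302,176); holder front edge (230,143)–(339,143), square to the image.

```bash
python3 - <<'E'
from h import *
np.set_printoptions(precision=4,suppress=True)
c=np.load('c4.npy',allow_pickle=True).item()
a,b=[onplane('wrist',q,.01,c) for q in[(266,176.5),(302,176.5)]];print('tips',a,b,(a+b)/2,np.linalg.norm(a-b),np.degrees(np.arctan2(*(a-b)[1::-1])))
m=(a+b)/2; print('jaws',m[:2]+.018*np.array([.976,-.219]))
print('tip height (2 views, mid)',tri([ray('wrist',(284,176.5),c),ray('top',(230+170.5/5-.4,182+265.5/5-.4))]))
a,b=[onplane('wrist',q,.052,c) for q in[(230,143),(339,143)]];print('front',(a+b)/2,np.linalg.norm(a-b),np.degrees(np.arctan2(*(a-b)[1::-1])))
E
```

```text
tips [0.5532 0.0537 0.01  ] [0.5457 0.0195 0.01  ] [0.5494 0.0366 0.01  ] 0.0350628503925711 77.55323330851577
jaws [0.567  0.0327]
tip height (2 views, mid) (array([0.5492, 0.0353, 0.0089]), [np.float64(0.0013899153312294475), np.float64(0.00138991533122944)])
front [0.5832 0.0289 0.052 ] 0.09138794296814648 77.57605434215598
```

>>> {"method": "apply_moves", "body": {"deltas": [{"translation": [0.015,-0.005,-0.025],"turn": [-0.001,0.013,-0.001],"hand": 0.087},{"translation": [0.01,-0.005,-0.025],"turn": [0,0,0],"hand": 0.087},{"translation": [0.008,-0.002,-0.02],"turn": [0,0,0],"hand": 0.087},{"translation": [0,0,-0.01],"turn": [0,0,0],"hand": 0.087},{"translation": [0,0,0],"turn": [0,0,0],"hand": 0.087}]}}

```text
time: 9.0
ee_pos: [0.563, 0.0434, 0.0983]
eef_rot: [0.995, -0.102, 0.003, -0.003]
ft_force: [-1.1, -0.2, 0.2]
width: 0.087
```

```bash
python3 -c "
from h import *
go([.567,.0315,.017],-12.4)"
```

```text
t 9.00 dp [ 0.004  -0.0119 -0.0813] turn [-0.0055  0.0062 -0.0123] F [-1.1 -0.2  0.2] M [-0.    0.08  0.02] w 0.0870 pos [0.563  0.0434 0.0983]
```

>>> {"method": "apply_moves", "body": {"deltas": [{"translation": [0.004,-0.011,-0.015],"turn": [-0.005,0.006,-0.012],"hand": 0.087},{"translation": [0,0,-0.02],"turn": [0,0,0],"hand": 0.087},{"translation": [0,0,-0.01],"turn": [0,0,0],"hand": 0.087},{"translation": [0,0,0],"turn": [0,0,0],"hand": 0.087}]}}

```text
time: 9.4
ee_pos: [0.5686, 0.0332, 0.0547]
eef_rot: [0.994, -0.107, 0.002, -0.0]
ft_force: [0.6, 0.3, -0.6]
width: 0.0869
```

```bash
python3 -c "
from h import *
go([.567,.0315,.017],-12.4)"
```

```text
t 9.40 dp [-0.0016 -0.0017 -0.0377] turn [ 0.0003  0.0047 -0.0016] F [ 0.6  0.3 -0.6] M [0.07 0.06 0.01] w 0.0869 pos [0.5686 0.0332 0.0547]
```

>>> {"method": "apply_moves", "body": {"deltas": [{"translation": [-0.0015,-0.0015,-0.015],"turn": [0,0.005,-0.002],"hand": 0.087},{"translation": [0,0,-0.013],"turn": [0,0,0],"hand": 0.087},{"translation": [0,0,-0.005],"turn": [0,0,0],"hand": 0.087},{"translation": [0,0,0],"turn": [0,0,0],"hand": 0.087}]}}

```text
time: 9.8
ee_pos: [0.5675, 0.0312, 0.0202]
eef_rot: [0.994, -0.109, 0.0, 0.0]
ft_force: [0.5, 0.6, 0.7]
width: 0.0866
```

```bash
python3 -c "
from h import *
go([.567,.0315,.017],-12.4)"
```

```text
t 9.80 dp [-0.0005  0.0003 -0.0032] turn [0.0006 0.0008 0.001 ] F [0.5 0.6 0.7] M [0.06 0.02 0.01] w 0.0866 pos [0.5675 0.0312 0.0202]
```

>>> {"method": "apply_moves", "body": {"deltas": [{"translation": [0,0,-0.0035],"turn": [0,0,0],"hand": 0.087},{"translation": [0,0,0],"turn": [0,0,0],"hand": 0.087}]}}

```text
time: 10.0
ee_pos: [0.5678, 0.0313, 0.0167]
eef_rot: [0.994, -0.108, 0.001, 0.0]
ft_force: [-0.6, -0.1, -0.7]
width: 0.087
```

>>> {"method": "apply_moves", "body": {"newtons": 25, "deltas": [{"translation": [0,0,0],"turn": [0,0,0],"hand": 0.02},{"translation": [0,0,0],"turn": [0,0,0],"hand": 0.02},{"translation": [0,0,0],"turn": [0,0,0],"hand": 0.02},{"translation": [0,0,0],"turn": [0,0,0],"hand": 0.02},{"translation": [0,0,0],"turn": [0,0,0],"hand": 0.02}]}}

```text
time: 10.5
ee_pos: [0.5686, 0.0314, 0.0178]
eef_rot: [0.994, -0.108, 0.002, 0.0]
ft_force: [0.6, 0.0, -0.6]
width: 0.0548
```

```bash
python3 -c "
from h import *
go([.567,.0315,.017],-12.4)"
```

```text
t 10.50 dp [-0.0016  0.0001 -0.0008] turn [0.0005 0.0031 0.001 ] F [ 0.6  0.  -0.6] M [0.09 0.04 0.06] w 0.0548 pos [0.5686 0.0314 0.0178]
```

>>> {"method": "apply_moves", "body": {"deltas": [{"translation": [-0.001,0,-0.001],"turn": [0,0.003,0],"hand": 0.02},{"translation": [0,0,0],"turn": [0,0,0],"hand": 0.02},{"translation": [0,0,0],"turn": [0,0,0],"hand": 0.02}]}}

```text
time: 10.8
ee_pos: [0.5675, 0.0314, 0.0169]
eef_rot: [0.994, -0.108, 0.0, 0.0]
ft_force: [-0.5, 0.2, 0.4]
width: 0.0387
```

```bash
python3 -c "
from h import *
go([.567,.0315,.018],-12.4)"
```

```text
t 10.80 dp [-0.0005  0.0001  0.0011] turn [0.0006 0.     0.001 ] F [-0.5  0.2  0.4] M [ 0.05  0.02 -0.05] w 0.0387 pos [0.5675 0.0314 0.0169]
```

>>> {"method": "apply_moves", "body": {"deltas": [{"translation": [-0.01,0.002,0.0015],"turn": [0,0,0],"hand": 0.02},{"translation": [-0.02,0.0045,0],"turn": [0,0,0],"hand": 0.02},{"translation": [-0.02,0.0045,0],"turn": [0,0,0],"hand": 0.02}]}}

```text
time: 11.1
ee_pos: [0.5164, 0.0424, 0.0181]
eef_rot: [0.994, -0.109, 0.0, -0.0]
ft_force: [0.3, -0.5, -0.4]
width: 0.0383
```

```bash
python3 -c "
from h import *
go([.455,.056,.018],-12.4)"
```

```text
t 11.10 dp [-0.0614  0.0136 -0.0001] turn [-0.      0.0003  0.0026] F [ 0.3 -0.5 -0.4] M [ 0.06  0.01 -0.03] w 0.0383 pos [0.5164 0.0424 0.0181]
```

>>> {"method": "apply_moves", "body": {"deltas": [{"translation": [-0.02,0.0045,0],"turn": [0,0,0.002],"hand": 0.02},{"translation": [-0.02,0.0045,0],"turn": [0,0,0],"hand": 0.02},{"translation": [-0.015,0.0035,0],"turn": [0,0,0],"hand": 0.02},{"translation": [0,0,-0.001],"turn": [0,0,0],"hand": 0.02}]}}

```text
time: 11.5
ee_pos: [0.4532, 0.0561, 0.0167]
eef_rot: [0.994, -0.107, -0.002, 0.001]
ft_force: [-11.8, 1.1, 21.5]
width: 0.0383
```

```bash
python3 -c "
from h import *
go([.455,.056,.0165],-12.4)"
```

```text
t 11.50 dp [ 0.0018 -0.0001 -0.0002] turn [ 0.0016 -0.0038 -0.0013] F [-11.8   1.1  21.5] M [0.59 2.71 0.05] w 0.0383 pos [0.4532 0.0561 0.0167]
```

>>> {"method": "apply_moves", "body": {"deltas": [{"translation": [0,0,0.0005],"turn": [0,0,0],"hand": 0.02},{"translation": [0,0,0],"turn": [0,0,0],"hand": 0.087},{"translation": [0,0,0],"turn": [0,0,0],"hand": 0.087},{"translation": [0,0,0],"turn": [0,0,0],"hand": 0.087},{"translation": [0,0,0],"turn": [0,0,0],"hand": 0.087}]}}

```text
time: 12.0
ee_pos: [0.4537, 0.0559, 0.0176]
eef_rot: [0.994, -0.107, -0.001, 0.001]
ft_force: [0.4, -0.3, -0.5]
width: 0.0625
```

>>> {"method": "apply_moves", "body": {"deltas": [{"translation": [0,0,0.01],"turn": [0,0,0],"hand": 0.087},{"translation": [0,0,0.035],"turn": [0,0,0],"hand": 0.087},{"translation": [0,0,0.04],"turn": [0,0,0],"hand": 0.087},{"translation": [0,0,0.02],"turn": [0,0,0],"hand": 0.087}]}}

```text
time: 12.4
ee_pos: [0.4512, 0.0561, 0.125]
eef_rot: [0.994, -0.107, -0.004, 0.001]
ft_force: [1.1, 0.3, -0.6]
width: 0.0855
```

```bash
python3 - <<'E'
from h import *
go([.53,.0385,.1],-12.4)
c=calibration('wrist');np.save('c5.npy',c);a=camera('wrist');b=camera('side');cv2.imwrite('pics/w5.png',a[:,:,::-1]);cv2.imwrite('pics/s5.png',b[:,:,::-1])
for n,p in [('wrist',(.522,.0405,.04)),('side',(.522,.0405,.04))]:print(np.round(proj(n,np.array(p),c if n=='wrist' else None)))
u,v=map(int,proj('side',np.array((.5,.045,.02))))
save(0,'h5.png',np.hstack([cv2.resize(a[60:360,180:400],(440,600)),cv2.resize(b[v-50:v+50,u-30:u+30],(360,600))])); print(u,v)
E
```

```text
t 12.40 dp [ 0.0788 -0.0176 -0.025 ] turn [ 0.0006 -0.0089 -0.0019] F [ 1.1  0.3 -0.6] M [0.1  0.02 0.07] w 0.0855 pos [0.4512 0.0561 0.125 ]
[283. 120.]
[290. 242.]
296 254
```

View pics/h5.png

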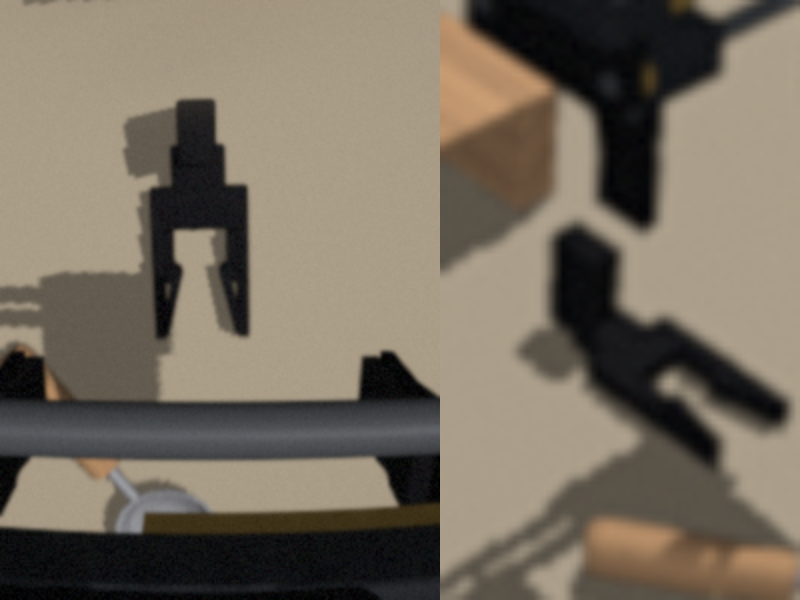

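Clip lies flat, clear of the holder: lug top about (278,126) in the wrist view, jaws mid (280,227).

```bash
python3 - <<'E'
from h import *
np.set_printoptions(precision=4,suppress=True)
c=np.load('c5.npy',allow_pickle=True).item()
L=onplane('wrist',(278,126),.04,c);T=onplane('wrist',(280,227.5),.01,c);J=onplane('wrist',(280,153),.01,c)
print('lug',L,'tips',T,'dist',np.linalg.norm((L-T)[:2]),'backedge',J,'dir',np.degrees(np.arctan2(*(T-L)[1::-1])))
print(tri([ray('wrist',(278,126),c),ray('side',(290.5,243.5))]))
go([*L[:2],.026],-12.4)
E
```

```text
lug [0.5184 0.0447 0.04  ] tips [0.4348 0.0615 0.01  ] dist 0.08523216756383609 backedge [0.4965 0.0481 0.01  ] dir 168.67296493643553
(array([0.5178, 0.0443, 0.0413]), [np.float64(0.000695911670995137), np.float64(0.0006959116709951851)])
t 12.50 dp [ 0.0662 -0.0113 -0.0992] turn [ 0.0009 -0.0062 -0.0016] F [ 0.9 -0.4  0. ] M [ 0.04 -0.02  0.  ] w 0.0863 pos [0.4522 0.0561 0.1252]
```

>>> {"method": "apply_moves", "body": {"deltas": [{"translation": [0.025,-0.005,0.0],"turn": [0,-0.006,0.007],"hand": 0.06},{"translation": [0.025,-0.005,0],"turn": [0,0,0],"hand": 0.06},{"translation": [0.012,-0.003,-0.02],"turn": [0,0,0],"hand": 0.06},{"translation": [0,0,-0.01],"turn": [0,0,0],"hand": 0.06},{"translation": [0,0,0],"turn": [0,0,0],"hand": 0.06}]}}

```text
time: 13.0
ee_pos: [0.5156, 0.0425, 0.0948]
eef_rot: [0.995, -0.104, 0.001, 0.001]
ft_force: [-0.5, 0.7, 0.3]
width: 0.0619
```

```bash
python3 -c "
from h import *
go([.5185,.043,.027],-12)"
```

```text
t 13.00 dp [ 0.0029  0.0005 -0.0678] turn [ 0.0016  0.0009 -0.002 ] F [-0.5  0.7  0.3] M [0.03 0.04 0.04] w 0.0619 pos [0.5156 0.0425 0.0948]
```

>>> {"method": "apply_moves", "body": {"deltas": [{"translation": [0.003,0,-0.02],"turn": [0,0,0],"hand": 0.06},{"translation": [0,0,-0.02],"turn": [0,0,0],"hand": 0.06},{"translation": [0,0,-0.01],"turn": [0,0,0],"hand": 0.06},{"translation": [0,0,-0.005],"turn": [0,0,0],"hand": 0.06},{"translation": [0,0,0],"turn": [0,0,0],"hand": 0.06}]}}

```text
time: 13.5
ee_pos: [0.5166, 0.0435, 0.0401]
eef_rot: [0.995, -0.103, 0.0, 0.001]
ft_force: [-0.0, 0.4, -0.2]
width: 0.0596
```

```bash
python3 -c "
from h import *
go([.5185,.043,.027],-12)"
```

```text
t 13.50 dp [ 0.0019 -0.0005 -0.0131] turn [ 0.0018  0.0006 -0.0038] F [-0.   0.4 -0.2] M [ 0.05 -0.01  0.01] w 0.0596 pos [0.5166 0.0435 0.0401]
```

>>> {"method": "apply_moves", "body": {"deltas": [{"translation": [0.0015,0,-0.009],"turn": [0.001,0.001,-0.004],"hand": 0.06},{"translation": [0,0,-0.004],"turn": [0,0,0],"hand": 0.06},{"translation": [0,0,0],"turn": [0,0,0],"hand": 0.06}]}}

```text
time: 13.8
ee_pos: [0.5191, 0.0437, 0.0279]
eef_rot: [0.994, -0.105, 0.001, 0.0]
ft_force: [-0.8, 0.2, 0.2]
width: 0.0601
```

```bash
python3 -c "
from h import *
go([.5185,.043,.027],-12)"
```

```text
t 13.80 dp [-0.0006 -0.0007 -0.0009] turn [0.0008 0.0021 0.0006] F [-0.8  0.2  0.2] M [ 0.05  0.05 -0.02] w 0.0601 pos [0.5191 0.0437 0.0279]
```

>>> {"method": "apply_moves", "body": {"newtons": 50, "deltas": [{"translation": [0,-0.0005,-0.0005],"turn": [0.001,0.002,0],"hand": 0.0},{"translation": [0,0,0],"turn": [0,0,0],"hand": 0.0},{"translation": [0,0,0],"turn": [0,0,0],"hand": 0.0},{"translation": [0,0,0],"turn": [0,0,0],"hand": 0.0},{"translation": [0,0,0],"turn": [0,0,0],"hand": 0.0}]}}

```text
time: 14.3
ee_pos: [0.5198, 0.0432, 0.0282]
eef_rot: [0.994, -0.105, 0.001, -0.0]
ft_force: [0.3, 1.3, -0.0]
width: 0.0278
```

>>> {"method": "apply_moves", "body": {"deltas": [{"translation": [0,0,0],"turn": [0,0,0],"hand": 0.0},{"translation": [0,0,0],"turn": [0,0,0],"hand": 0.0},{"translation": [0,0,0],"turn": [0,0,0],"hand": 0.0}]}}

```text
time: 14.6
ee_pos: [0.5198, 0.0431, 0.0283]
eef_rot: [0.994, -0.105, 0.001, -0.0]
ft_force: [0.1, 0.2, -0.9]
width: 0.0137
```

```bash
python3 -c "
from h import *
go([.5185,.043,.027],-12)"
```

```text
t 14.60 dp [-0.0013 -0.0001 -0.0013] turn [-0.0003  0.0014  0.0008] F [ 0.1  0.2 -0.9] M [ 0.07  0.03 -0.04] w 0.0137 pos [0.5198 0.0431 0.0283]
```

>>> {"method": "apply_moves", "body": {"deltas": [{"translation": [0,0,0.015],"turn": [0,0,0],"hand": 0.0},{"translation": [0,0,0.04],"turn": [0,0,0],"hand": 0.0},{"translation": [0,0,0.045],"turn": [0,0,0],"hand": 0.0},{"translation": [0,0.01,0.04],"turn": [0,0,0],"hand": 0.0},{"translation": [0.01,0.03,0.01],"turn": [0,0,0.05],"hand": 0.0}]}}

```text
time: 15.1
ee_pos: [0.5264, 0.0802, 0.1854]
eef_rot: [0.997, -0.082, -0.002, 0.001]
ft_force: [1.7, 0.1, -1.6]
width: 0.0138
```

>>> {"method": "apply_moves", "body": {"deltas": [{"translation": [0.015,0.04,0],"turn": [0,0,0.08],"hand": 0.0},{"translation": [0.016,0.042,0],"turn": [0,0,0.08],"hand": 0.0},{"translation": [0.016,0.042,0],"turn": [0,0,0.08],"hand": 0.0},{"translation": [0.016,0.042,0],"turn": [0,0,0.08],"hand": 0.0},{"translation": [0.016,0.042,0],"turn": [0,0,0.08],"hand": 0.0}]}}

```text
time: 15.6
ee_pos: [0.6094, 0.2919, 0.1964]
eef_rot: [0.993, 0.121, 0.004, 0.001]
ft_force: [0.7, 0.1, -0.4]
width: 0.0137
```

```bash
python3 -c "
from h import *
go([.639,.374,.16],20);print(readout.read_state()['joint_positions'])"
```

```text
t 15.60 dp [ 0.0296  0.0821 -0.0364] turn [0.0003 0.0085 0.1071] F [ 0.7  0.1 -0.4] M [ 0.04 -0.11 -0.02] w 0.0137 pos [0.6094 0.2919 0.1964]
[-0.07576889  0.53870643 -0.6428126   1.34456925  0.32610283  1.3557352
 -2.04593799]
```

>>> {"method": "apply_moves", "body": {"deltas": [{"translation": [0.013,0.035,-0.01],"turn": [0,0.009,0.06],"hand": 0.0},{"translation": [0.01,0.03,-0.01],"turn": [0,0,0.045],"hand": 0.0},{"translation": [0.005,0.005,-0.015],"turn": [0,0,0],"hand": 0.0},{"translation": [0,0,0],"turn": [0,0,0],"hand": 0.0}]}}

```text
time: 16.0
ee_pos: [0.6365, 0.3716, 0.1632]
eef_rot: [0.984, 0.179, -0.001, -0.002]
ft_force: [-0.2, -1.1, -2.5]
width: 0.0136
```

```bash
python3 - <<'E'
from h import *
go([.639,.374,.108],20)
c=calibration('wrist');np.save('c6.npy',c)
ims={n:camera(n) for n in('wrist','top','side')}
for n in ims: cv2.imwrite(f'pics/{n}6.png',ims[n][:,:,::-1])
go([.639,.374,.108],20)
def cr(n,p,w,h,W,H):
    u,v=map(int,proj(n,np.array(p),c if n=='wrist' else None));x0=max(0,u-w//2);y0=max(0,v-h//2);print(n,x0,y0);return cv2.resize(ims[n][y0:y0+h,x0:x0+w],(W,H))
save(0,'h6.png',np.hstack([cr('top',(.57,.345,.1),80,120,400,600),cr('side',(.57,.345,.1),80,120,400,600)]))
E
```

```text
t 16.00 dp [ 0.0025  0.0024 -0.0552] turn [-0.0045 -0.0023 -0.0113] F [-0.2 -1.1 -2.5] M [-0.06 -0.01 -0.01] w 0.0136 pos [0.6365 0.3716 0.1632]
t 16.15 dp [ 0.0016  0.0033 -0.0586] turn [-0.0061  0.0017 -0.0095] F [ 0.  -0.3  0.6] M [ 0.   -0.05  0.04] w 0.0139 pos [0.6374 0.3707 0.1666]
top 78 159
side 126 228
```

View pics/h6.png

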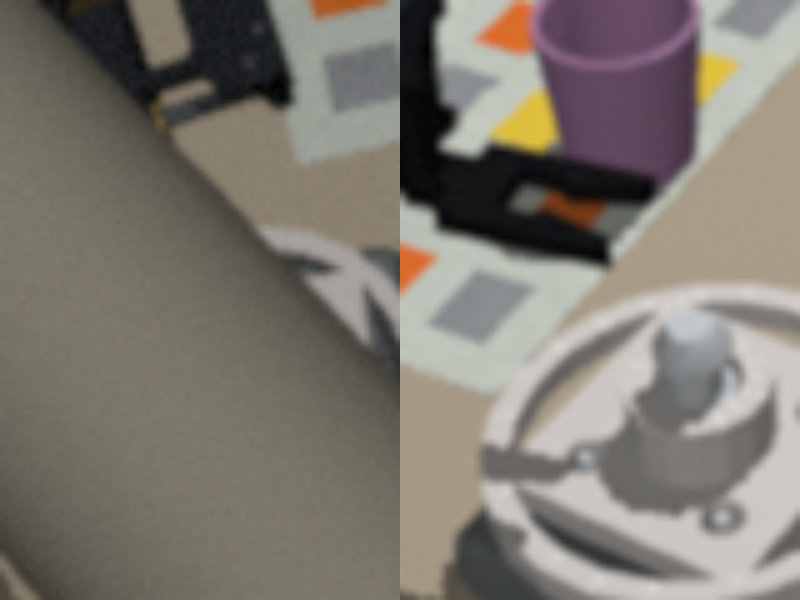

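Side view: clip level with tips at (177,265) and (167,280), axle cap at about (185,294); the top view is blocked by the arm.

```bash
python3 - <<'E'
from h import *
s=readout.read_state();R=Ro.from_quat(s['eef_rot']).as_matrix();x=-R[:,0];p=np.array(s['ee_pos']);
up=-R[:,2]; y=R[:,1]
for sg in(1,-1):
    q=p+.086*x+sg*.0165*y-up*(.0283-.010); print('tip',q.round(4),np.round(proj('side',q),1))
print('axis', [np.round(proj('side',np.array([.5355,.336,z])),1) for z in(.105,.078)])
# silhouette of cap in side image: column extents
im=cv2.imread('pics/side6.png');g=cv2.cvtColor(im,6)
for r in range(290,304,2): print(r,g[r,170:204:1].tolist()) if r in(294,300) else 0
E
```

```text
tip [0.5627 0.3252 0.1479] [175.5 263.2]
tip [0.5511 0.3561 0.1481] [166.7 275.4]
axis [array([184.3, 292. ]), array([185.6, 303.5])]
294 [110, 113, 129, 159, 187, 200, 190, 155, 129, 152, 184, 195, 199, 198, 196, 195, 191, 185, 175, 164, 159, 165, 184, 201, 201, 197, 189, 179, 171, 164, 155, 148, 144, 141]
300 [201, 202, 207, 210, 208, 204, 178, 134, 118, 122, 126, 131, 137, 141, 144, 142, 142, 141, 142, 140, 134, 122, 117, 138, 181, 207, 208, 207, 204, 203, 201, 201, 201, 201]
```

>>> {"method": "apply_moves", "body": {"deltas": [{"translation": [0.0015,0.003,-0.02],"turn": [-0.006,0.002,-0.009],"hand": 0.0},{"translation": [0,0,-0.02],"turn": [0,0,0],"hand": 0.0},{"translation": [0,0,-0.008],"turn": [0,0,0],"hand": 0.0},{"translation": [0,0,0],"turn": [0,0,0],"hand": 0.0}]}}

```text
time: 16.55
ee_pos: [0.641, 0.3693, 0.1193]
eef_rot: [0.985, 0.17, 0.002, 0.001]
ft_force: [0.5, -0.5, -0.9]
width: 0.0136
```

```bash
python3 -c "
from h import *
go([.639,.374,.1083],20)"
```

```text
t 16.55 dp [-0.002   0.0047 -0.011 ] turn [0.0013 0.0043 0.0071] F [ 0.5 -0.5 -0.9] M [ 0.01 -0.03 -0.05] w 0.0136 pos [0.641  0.3693 0.1193]
```

>>> {"method": "apply_moves", "body": {"deltas": [{"translation": [-0.002,0.0045,-0.008],"turn": [0.001,0.004,0.007],"hand": 0.0},{"translation": [0,0,-0.002],"turn": [0,0,0],"hand": 0.0},{"translation": [0,0,0],"turn": [0,0,0],"hand": 0.0}]}}

```text
time: 16.85
ee_pos: [0.6395, 0.3737, 0.1099]
eef_rot: [0.985, 0.173, 0.001, 0.0]
ft_force: [1.5, 0.4, -0.9]
width: 0.0136
```

```bash
python3 - <<'E'
from h import *
go([.639,.374,.1083],20)
im=camera('side');cv2.imwrite('pics/side7.png',im[:,:,::-1]);s=readout.read_state()
R=Ro.from_quat(s['eef_rot']).as_matrix();p=np.array(s['ee_pos']);go([.639,.374,.1083],20)
for sg in(1,-1):
  for t in(.01,0):
    q=p-.086*R[:,0]+sg*.020*R[:,1]+R[:,2]*(.0283-t); print('tip',q.round(4),np.round(proj('side',q),1))
m=(im.max(2)<55).astype(np.uint8);n,l,st,ce=cv2.connectedComponentsWithStats(m)
print([st[i].tolist() for i in range(1,n) if st[i][4]>60])
u0,v0,u1,v1=125,250,205,305
print('\n'.join(''.join('#' if m[v,u] else '.' for u in range(u0,u1)) for v in range(v0,v1)))
E
```

```text
t 16.85 dp [-0.0005  0.0003 -0.0016] turn [-0.0001  0.0013  0.0009] F [ 1.5  0.4 -0.9] M [ 0.02 -0.03  0.02] w 0.0136 pos [0.6395 0.3737 0.1099]
t 16.90 dp [-0.0003  0.0002 -0.0016] turn [-0.0003  0.0011  0.0007] F [-0.7  0.4 -0.4] M [ 0.02 -0.04 -0.05] w 0.0136 pos [0.6393 0.3738 0.1099]
tip [0.5654 0.3257 0.0915] [177.2 287.2]
tip [0.5654 0.3257 0.0815] [177.7 291.4]
tip [0.5517 0.3633 0.0915] [166.7 302.5]
tip [0.5517 0.3633 0.0815] [167.3 306.8]
[[320, 0, 18, 56, 341], [409, 0, 57, 53, 278], [393, 31, 46, 31, 104], [58, 80, 56, 50, 2104], [331, 83, 9, 17, 112], [451, 90, 11, 13, 69], [330, 103, 8, 17, 108], [444, 105, 13, 36, 166], [485, 105, 75, 43, 456], [415, 106, 21, 61, 534], [328, 123, 7, 15, 85], [75, 157, 14, 17, 167], [0, 184, 177, 139, 7403], [205, 192, 14, 9, 62], [547, 238, 13, 21, 74], [503, 260, 57, 111, 1306], [200, 323, 34, 45, 109]]
.###########....................................................................
############....................................................................
############............................................................
[... 3520 characters left out ...]
#####...............................................
...........########################.............................................
..............#########################.........................................
...................######################.......................................
.......................###################......................................
...........................################.....................................
..............................#############.....................................
...............................############.....................................
.......................................####.....................................
```

>>> {"method": "apply_moves", "body": {"deltas": [{"translation": [0,0,-0.0015],"turn": [0,0.001,0.001],"hand": 0.0},{"translation": [-0.009,-0.003,0],"turn": [0,0,0],"hand": 0.0},{"translation": [-0.009,-0.003,0],"turn": [0,0,0],"hand": 0.0}]}}

```text
time: 17.2
ee_pos: [0.622, 0.3683, 0.1091]
eef_rot: [0.985, 0.174, 0.001, -0.001]
ft_force: [-0.2, -0.5, -0.6]
width: 0.0134
```

```bash
python3 -c "
from h import *
go([.5825,.3531,.1083],20)"
```

```text
t 17.20 dp [-0.0395 -0.0152 -0.0008] turn [-0.0016  0.0015  0.0001] F [-0.2 -0.5 -0.6] M [ 0.04 -0.04  0.05] w 0.0134 pos [0.622  0.3683 0.1091]
```

>>> {"method": "apply_moves", "body": {"deltas": [{"translation": [-0.008,-0.0035,-0.0008],"turn": [-0.0015,0.0015,0],"hand": 0.0},{"translation": [-0.006,-0.002,0],"turn": [0,0,0],"hand": 0.0},{"translation": [0,0,0],"turn": [0,0,0],"hand": 0.0}]}}

```text
time: 17.5
ee_pos: [0.6067, 0.3629, 0.1092]
eef_rot: [0.985, 0.174, 0.0, -0.0]
ft_force: [0.4, 0.2, -1.5]
width: 0.0141
```

```bash
python3 -c "
from h import *
go([.5825,.3531,.1083],20)"
```

```text
t 17.50 dp [-0.0242 -0.0098 -0.0009] turn [-0.0008  0.0008 -0.0005] F [ 0.4  0.2 -1.5] M [ 0.18  0.08 -0.03] w 0.0141 pos [0.6067 0.3629 0.1092]
```

>>> {"method": "apply_moves", "body": {"deltas": [{"translation": [-0.005,-0.0025,-0.0008],"turn": [-0.001,0.001,0],"hand": 0.0},{"translation": [-0.004,-0.0015,0],"turn": [0,0,0],"hand": 0.0},{"translation": [0,0,0],"turn": [0,0,0],"hand": 0.0}]}}

```text
time: 17.8
ee_pos: [0.5983, 0.3603, 0.1094]
eef_rot: [0.985, 0.174, 0.002, -0.001]
ft_force: [-0.5, 0.7, -2.8]
width: 0.0137
```

```bash
python3 -c "
from h import *
go([.5825,.3531,.1083],20)"
```

```text
t 17.80 dp [-0.0158 -0.0072 -0.0011] turn [-0.0035  0.003  -0.0003] F [-0.5  0.7 -2.8] M [ 0.3  -0.04 -0.07] w 0.0137 pos [0.5983 0.3603 0.1094]
```

>>> {"method": "apply_moves", "body": {"deltas": [{"translation": [0,-0.001,-0.0015],"turn": [-0.0035,0.003,0],"hand": 0.0},{"translation": [-0.004,-0.002,-0.0005],"turn": [0,0,0],"hand": 0.0},{"translation": [-0.004,-0.0015,0],"turn": [0,0,0],"hand": 0.0}]}}

```text
time: 18.1
ee_pos: [0.5949, 0.358, 0.1096]
eef_rot: [0.985, 0.173, 0.005, -0.003]
ft_force: [10.3, 5.7, -1.7]
width: 0.0137
```

```bash
python3 -c "
from h import *
go([.5825,.3531,.1083],20)"
```

```text
t 18.10 dp [-0.0124 -0.0049 -0.0013] turn [-0.0069  0.0097  0.0011] F [10.3  5.7 -1.7] M [ 1.57 -2.57 -0.21] w 0.0137 pos [0.5949 0.358  0.1096]
```

>>> {"method": "apply_moves", "body": {"deltas": [{"translation": [-0.005,-0.002,-0.001],"turn": [-0.007,0.01,0],"hand": 0.0},{"translation": [-0.005,-0.002,0],"turn": [-0.003,0.004,0],"hand": 0.0}]}}

```text
time: 18.3
ee_pos: [0.588, 0.3552, 0.1101]
eef_rot: [0.985, 0.172, 0.001, -0.0]
ft_force: [0.6, 3.3, -0.4]
width: 0.0132
```

```bash
python3 -c "
from h import *
go([.5825,.3531,.1083],20)"
```

```text
t 18.30 dp [-0.0055 -0.0021 -0.0018] turn [-0.0012  0.0017  0.0028] F [ 0.6  3.3 -0.4] M [ 0.87 -0.35 -0.22] w 0.0132 pos [0.588  0.3552 0.1101]
```

>>> {"method": "apply_moves", "body": {"deltas": [{"translation": [-0.004,-0.0018,-0.001],"turn": [-0.001,0.002,0.002],"hand": 0.0},{"translation": [-0.002,-0.0007,0],"turn": [0,0,0],"hand": 0.0}]}}

```text
time: 18.5
ee_pos: [0.5828, 0.354, 0.1097]
eef_rot: [0.985, 0.173, 0.001, -0.001]
ft_force: [12.1, 6.8, -3.5]
width: 0.0135
```

```bash
python3 -c "
from h import *
go([.5825,.3531,.1083],20)"
```

```text
t 18.50 dp [-0.0003 -0.0009 -0.0014] turn [-0.0031  0.0022  0.0006] F [12.1  6.8 -3.5] M [ 1.63 -3.05 -0.14] w 0.0135 pos [0.5828 0.354  0.1097]
```

>>> {"method": "apply_moves", "body": {"deltas": [{"translation": [-0.003,-0.001,-0.0005],"turn": [-0.003,0.002,0],"hand": 0.0},{"translation": [-0.003,-0.001,0],"turn": [-0.003,0.003,0],"hand": 0.0}]}}

```text
time: 18.7
ee_pos: [0.5824, 0.3535, 0.1107]
eef_rot: [0.985, 0.173, 0.005, -0.001]
ft_force: [13.8, 9.8, -8.1]
width: 0.0134
```

```bash
python3 -c "
from h import *
go([.5825,.3531,.1083],20)"
```

```text
t 18.70 dp [ 0.0001 -0.0004 -0.0024] turn [-0.0039  0.0091  0.0023] F [13.8  9.8 -8.1] M [ 2.23 -3.45 -0.16] w 0.0134 pos [0.5824 0.3535 0.1107]
```

>>> {"method": "apply_moves", "body": {"deltas": [{"translation": [0.0005,0,-0.002],"turn": [-0.004,0.009,0],"hand": 0.0},{"translation": [0,0,-0.0015],"turn": [0,0.002,0],"hand": 0.0}]}}

```text
time: 18.9
ee_pos: [0.5832, 0.354, 0.1077]
eef_rot: [0.985, 0.173, -0.001, -0.0]
ft_force: [-1.0, 2.3, 2.1]
width: 0.0138
```

```bash
python3 -c "
from h import *
go([.5825,.3531,.1083],20)"
```

```text
t 18.90 dp [-0.0007 -0.0009  0.0006] turn [-0.0007 -0.0014  0.0022] F [-1.   2.3  2.1] M [ 0.51  0.18 -0.15] w 0.0138 pos [0.5832 0.354  0.1077]
```

Relaxed near the boss. Release and lift straight up.

>>> {"method": "apply_moves", "body": {"deltas": [{"translation": [0,0,0],"turn": [0,0,0],"hand": 0.04},{"translation": [0,0,0],"turn": [0,0,0],"hand": 0.05},{"translation": [0,0,0],"turn": [0,0,0],"hand": 0.05},{"translation": [0,0,0],"turn": [0,0,0],"hand": 0.05},{"translation": [0,0,0.01],"turn": [0,0,0],"hand": 0.05}]}}

```text
time: 19.4
ee_pos: [0.5818, 0.3505, 0.1149]
eef_rot: [0.985, 0.172, -0.004, 0.002]
ft_force: [0.1, -0.7, 0.2]
width: 0.0451
```

>>> {"method": "apply_moves", "body": {"deltas": [{"translation": [0,0,0.03],"turn": [0,0,0],"hand": 0.05},{"translation": [0,0,0.04],"turn": [0,0,0],"hand": 0.05},{"translation": [-0.02,-0.04,0.03],"turn": [0,0,-0.05],"hand": 0.05},{"translation": [-0.03,-0.04,0.01],"turn": [0,0,-0.05],"hand": 0.05},{"translation": [-0.03,-0.04,0],"turn": [0,0,-0.05],"hand": 0.05}]}}

```text
time: 19.9
ee_pos: [0.5016, 0.2363, 0.2283]
eef_rot: [0.995, 0.099, -0.004, -0.0]
ft_force: [0.1, -1.1, 0.8]
width: 0.0501
```

>>> {"method": "apply_moves", "body": {"deltas": [{"translation": [-0.03,-0.04,0.0],"turn": [0,0,0],"hand": 0.05},{"translation": [-0.02,-0.04,0.0],"turn": [0,0,0],"hand": 0.05},{"translation": [0,-0.04,0.0],"turn": [0,0,0],"hand": 0.05},{"translation": [0,-0.04,0.0],"turn": [0,0,0],"hand": 0.05},{"translation": [0,0,0],"turn": [0,0,0],"hand": 0.05}]}}

```text
time: 20.4
ee_pos: [0.4462, 0.0667, 0.2332]
eef_rot: [0.995, 0.096, 0.0, 0.003]
ft_force: [0.2, 0.1, -0.6]
width: 0.0502
```

```bash
python3 - <<'E'
from h import *
go([.5,.2,.2],0)
t=camera('top');b=camera('side');cv2.imwrite('pics/t8.png',t[:,:,::-1]);cv2.imwrite('pics/s8.png',b[:,:,::-1])
save(0,'h8.png',np.hstack([cv2.resize(t[200:280,100:180],(400,400),interpolation=2),cv2.resize(b[265:345,130:210],(400,400),interpolation=2)]))
E
```

```text
t 20.40 dp [ 0.0538  0.1333 -0.0332] turn [ 5.200e-03  1.000e-04 -1.917e-01] F [ 0.2  0.1 -0.6] M [ 0.06 -0.04 -0.02] w 0.0502 pos [0.4462 0.0667 0.2332]
```

View pics/h8.png

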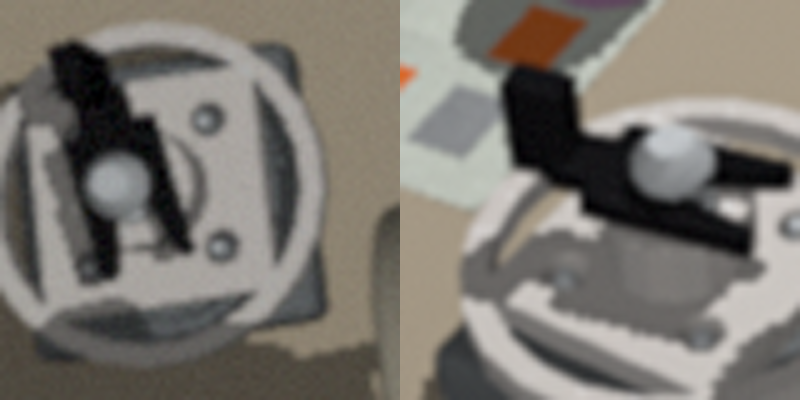

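Clip under the cap on the boss. Tips at (107,276) and (183,248) in the top crop and (790,175) and (752,243) in the side crop. Checking the seat numerically.

```bash
python3 - <<'E'
from h import *
np.set_printoptions(precision=4,suppress=True)
f=lambda x,y,o:((x+.5)/5-.5+o[0],(y+.5)/5-.5+o[1])
T=[f(107,276,(100,200)),f(183,248,(100,200))];S=[f(752,243-0,(130-80,265)),f(790,175,(130-80,265))]
a,b=[onplane('top',q,.088)[:2] for q in T];m=(a+b)/2;print(a,b,np.linalg.norm(a-b),'tipmid',m,'dist to axis',np.linalg.norm(m-[.5344,.335]))
d=b-a;print('dir',np.degrees(np.arctan2(*(m-[.5344,.335])[::-1])),'tip line',np.degrees(np.arctan2(*d[::-1])))
for t,s in zip(T,S): print(tri([ray('top',t),ray('side',s)]))
E
```

```text
[0.496  0.3398] [0.5082 0.3078] 0.034261904275301826 tipmid [0.5021 0.3238] dist to axis 0.0341848035316691
dir -160.87308915295486 tip line -69.13749332790755
(array([0.496 , 0.341 , 0.0834]), [np.float64(0.0003826543257698707), np.float64(0.0003826543257698806)])
(array([0.5084, 0.3091, 0.0831]), [np.float64(0.00021756083591241594), np.float64(0.00021756083591236144)])
```

```bash
python3 -c "
from h import *
go([.5,.2,.2],0);print(order.close_job())"
```

```text
t 20.50 dp [ 0.0536  0.1284 -0.0333] turn [ 0.0033  0.0007 -0.1971] F [ 0.6  1.  -0.6] M [0.11 0.04 0.01] w 0.0495 pos [0.4464 0.0716 0.2333]
the job is handed in; nothing more can be done
None
```

The job is done and handed in at 20.5 s of the 72 s allowed. The cup and the jar were not touched.

- **Wheel:** I turned it about 6° and lowered it over the axle. All four studs show in its holes. Their spacing, taken at the home height, came out at 58.2 mm against 58, so it is fully home. Touch-down was firm: the wrist force read 54 N, under the 120 N limit.
- **Clip:** I drew it out by its jaws, laid it flat about 4 cm clear of the holder, let go and took it again by the lug. The push force peaked at about 12 N, dropped as the clip snapped in, then met a firm stop at 14–17 N. The gripper was then within about 1 mm of the expected seated position.
- **Last check, two views after release:** the clip's middle is at about 83 mm, as it should be when resting on the boss. The jaw tips measured 34 mm past the axle's centre line instead of 36. I put that down to measuring error plus about 1 mm of play in the groove, and did not nudge it further.

The wrist and top cameras disagreed by about 2–3 mm throughout, which is roughly the stated calibration error, so I worked from values between the two.

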